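Switch the ball sorter to its other chute

ROBOT

A 7-joint arm with a two-finger parallel gripper is mounted at the origin on the work surface. World frame = base frame: x ahead of the robot, y to its left, z up, the work surface at z = 0. Lengths are in m, angles in rad, forces in N, time in s.
With the tool pointing down it reaches from about 0.35 to 0.9 m from the base axis. Payload 8.1 kg.
Tool frame: the origin (TCP) lies at the very end of the fingers, on their centre line; the grasp point (between the pads) lies 19 mm behind it; z points along the fingers, y is the direction in which the jaws open and shut (so a half turn about z gives the same grasp; the last joint's range is limited). The gripper opens to 92 mm and grips with 3 to 60 N. Pads are 19 mm wide; open, the fingers measure 130 mm over their backs; the gripper's body (75 mm by 190 mm) begins 47 mm behind the grasp point.
Start: joints at [1.2, 0.434, 0.025, 1.573, -0.012, 1.134, -0.075], TCP at [0.165, -0.603, 0.227] pointing down, gripper open.
Joint ranges: [-2.62, 2.62], [-0.44, 2.09], [-1.27, 1.32], [0.08, 2.57], [-1.32, 4.46], [0.12, 2], [-2.74, 2.74]. Speed limits (rad/s): [2.22, 2.22, 3.01, 3.01, 3.14, 3.14, 3.14].

INTERFACE

Orientations are given as a rotation vector (axis times angle).
In Python, from cell import observe, get_image, sign_off gives the robot as it stands.
- The arm moves only by the tool arm_command, never from a script. Its argument "deltas" is a list of rows, each an object with "xyz": the shift along the tool's x, y, z in cm, a list of three; "turn": the turn about the tool's z in degrees; "jaw": the closure in counts, from 0 (fully open) to 255 (shut). A call has 1 to 5 rows; each row is the pose to reach, as a shift and turn from the pose measured when the call began, along the tool's axes at that moment; what a row does not reach only later rows make up. A row lasts 1/12 s, in which the tool goes at most 41.7 mm and 7.16 degrees, less where a joint would pass 70% of its speed; a pose out of reach is approached as far as the arm can. A call with a gripper value outside its range is refused whole. The fingers move at their own pace and stop on an object; "force" is the grip in N (left out, the last holds). Time passes only in rows, so rows that repeat a pose let the fingers close. It gives the time, the measured TCP pose, the force and the opening at its end, in the units of the state.
- observe(): the state, without advancing time (a new reading comes with each control period).
- get_image(name): name is "side" or "top" or "wrist"; returns a dict with "frame" (480x640x3 uint8, red, green, blue), "depth" (480x640 float32, m along the optical axis (not along the pixel's ray), 0 where there is no reading), "camera_matrix" (3x3 intrinsics, pixels), "cam_to_world" (4x4, takes a point from camera to world coordinates). Camera axes: x right, y up, looking along -z (the intrinsics and any distortion apply to the point x, -y, -z); pixel columns grow to the right and rows downward; lengths in m; the calibration is good to about 2 mm. A picture is of the moment at which its call begins.
- sign_off(): hands the job in, once; it reports no verdict.
The state is a dict: "clock": time; "joints": joint angles; "dq": joint speeds; "joint_efforts": joint torques, N m; "position": TCP position; "ee_rot": TCP orientation; "force": force on the tool from outside, world axes, zero at the start; "ft_torque": the same for the moment, N m; "width": opening from 0.0 (shut) to 1.0 (fully open).
Only numpy, scipy, OpenCV 4.12 (cv2) and the standard library are available. Lean on these libraries where they do the work, as an engineer would, in place of code of your own. Each camera call takes 0.05 s, during which the arm holds its last target.

TASK

The wooden shoe-freshener balls waiting in the feed lane are to run into the tray that the seesaw gate does not slope to now. With a fingertip, press down the raised end of the gate so that it rocks over to its other side, and only then push the stop plate fully aside so that all four balls roll down by themselves into that tray. Do not touch the balls, and leave the jar, the shoe last and the hammer where they are.

Things in the scene. Friction and masses are not known exactly. Their poses are not given: they have to be found in the camera images.
- stand: green sorting stand fixed to the bench, 645 mm along its y; chutes and trays mirrored to its left (+y) and right (-y), feed lane behind. Origin on the table under the gate's pivot; x points away from the robot along the lane, y left, z up; turned up to 0.25 rad
- tray_left (a point): centre of the floor of the left tray, open on top, 110 mm in x and 119 mm in y, walls 55 mm high; an aluminium chute drops outward into it from the gate's left end
- tray_right (a point): the same for the right tray
- lane (a point): middle of the floor of the feed lane's lower end, 120 mm above the table, 25 mm to the stand's +x of the pivot. The lane runs on 204 mm to the stand's +x, rising 18 mm, 38 mm wide inside, side rails 22 mm high
- gate (a joint): tilt of the seesaw gate, an open aluminium trough 230 mm long in y, 42 mm wide inside, pivot along x 75 mm above the table. +0.36 = left (+y) end up, balls run to the right tray; -0.36 = left end down, balls run to the left tray. A dark toggle weight on it, 30 x 70 x 40 mm, top 128 mm above the table, keeps it at one stop or the other; once past level it falls over by itself; pressing a raised ear takes 1 to 2 N
- ear_left (a point): top centre of the flat sheet-metal press ear (48 mm in the stand's x, 42 in y, 4 thick) at the gate's left end, on the robot's side of the trough. Swings with the gate: 50 mm to the stand's -x and 92 mm to its +y of the pivot, 22 mm above the pivot at level. About 128 mm above the table when raised, 63 mm when down; the space below it is clear down to 10 mm
- ear_right (a point): top centre of the flat sheet-metal press ear (48 mm in the stand's x, 42 in y, 4 thick) at the gate's right end, on the robot's side of the trough. Swings with the gate: 50 mm to the stand's -x and 92 mm to its -y of the pivot, 22 mm above the pivot at level. About 128 mm above the table when raised, 63 mm when down; the space below it is clear down to 10 mm
- stop (a joint): travel of the steel stop plate that holds the balls back: 0 = across the lane, 0.050 = fully aside towards the stand's +y. Friction about 1 N, stays where it is left. Balls start to pass at about 0.030
- stop_tab (a point): centre of the pushing face of the stop plate's upright tab (24 mm in x, 6 mm thick in y, from 164 to 202 mm above the table, this point at 186). The face looks to the stand's -y; push it towards +y. It stands over the lane, 65 mm to the stand's +x of the pivot; tops of the balls behind it are 156 to 168 mm above the table, nothing higher nearby
- jar: amber glass jar, 60 mm across, 85 mm tall, standing behind the left chute; origin at the centre of its underside. Leave alone
- last: wooden shoe last (foot-shaped block), about 200 x 72 mm and 90 mm high, behind the right chute; origin under its middle. Leave alone
- hammer: hammer lying on the bench between robot and stand, along the stand's y, under 45 mm high; origin under its middle. Leave alone
- ball0_center (a point): centre of a plain wooden ball, 32 mm diameter, 25 g, slippery polish, number 0 in the queue in the feed lane (0 is against the stop plate)
- ball1_center (a point): centre of a plain wooden ball, 32 mm diameter, 25 g, slippery polish, number 1 in the queue in the feed lane (0 is against the stop plate)
- ball2_center (a point): centre of a plain wooden ball, 32 mm diameter, 25 g, slippery polish, number 2 in the queue in the feed lane (0 is against the stop plate)
- ball3_center (a point): centre of a plain wooden ball, 32 mm diameter, 25 g, slippery polish, number 3 in the queue in the feed lane (0 is against the stop plate)
Things that resemble listed ones, but are neither listed nor needed, are in the scene too. Leave any turquoise look-alike of the part that bears ball3_center alone.

How it is judged:
By the outcome, as a careful person would: the job done as asked, in the order asked, and still so for the second after the job is handed in, with the robot touching nothing.
It also fails if it takes over 43 s, if anything falls off the work surface, if the arm or the gripper's body presses on something with over 40 N, if the wrist force passes 120 N, or if a joint passes its speed limit or range.

## Working session

There is one attempt and no reset: what is moved stays moved. The work goes in short steps, Python scripts to look and compute and a tool call to move; the robot and the scene stay as the last step left them, time stands still between calls to the robot, and variables do not carry over. Pictures are saved under pics/ and viewed, and the job is handed in when it is done.

Besides the shell and the picture viewer there is one more tool, called by a JSON object that holds its "method" and its "body". arm_command: Moves the arm, as the interface text tells. Its arguments: {"type":"object","properties":{"deltas":{"type":"array","items":{"type":"object","properties":{"xyz":{"type":"array","items":{"type":"number"}},"turn":{"type":"number"},"jaw":{"type":"number"}}}},"force":{"type":"number"}},"required":["deltas"]}

```bash
mkdir -p pics
cat > h.py <<'E'
import numpy as np, cv2
from cell import observe,get_image
from scipy.spatial.transform import Rotation as R
def snap(n,f):
    d=get_image(n); np.savez('pics/'+f+'.npz',**d); cv2.imwrite('pics/'+f+'.png',d['frame'][:,:,::-1]); return d
def pt(d,u,v,r=1):
    z=np.median([x for x in d['depth'][v-r:v+r+1,u-r:u+r+1].ravel() if x>0])
    K=d['camera_matrix'];p=np.array([(u-K[0,2])/K[0,0]*z,-(v-K[1,2])/K[1,1]*z,-z,1]);return (d['cam_to_world']@p)[:3]
E
python3 - <<'E'
from h import *
for n in('side','top'):
    d=snap(n,n+'0');print(d['cam_to_world'].round(3))
s=observe();print(s)
E
```

```text
[[-0.826  0.35  -0.442  0.016]
 [-0.564 -0.508  0.651  0.869]
 [ 0.004  0.787  0.617  0.951]
 [ 0.     0.     0.     1.   ]]
[[-0.021  0.989 -0.148  0.436]
 [-1.    -0.02   0.012  0.044]
 [ 0.009  0.149  0.989  0.951]
 [ 0.     0.     0.     1.   ]]
{'clock': 0.1, 'joints': array([ 1.20040117,  0.43514599,  0.02496969,  1.5740119 , -0.0115955 ,
        1.13399784, -0.0751178 ]), 'dq': array([-0.00041163, -0.00015423,  0.00043145, -0.00529961,  0.00081062,
       -0.00078028, -0.00036313]), 'joint_efforts': array([ 3.97892480e-03, -6.69129896e+01,  9.88736227e-01, -3.15148830e+01,
       -6.04352192e-02,  3.74272233e-02,  4.36763082e-05]), 'position': array([ 0.16520552, -0.6022909 ,  0.22602571]), 'ee_rot': array([-3.11212016e+00, -4.19084016e-01,  5.00411370e-04]), 'force': array([-0.12993271, -0.12874251, -0.10821554]), 'ft_torque': array([ 0.01224407,  0.05022534, -0.02153207]), 'width': 0.9998571590385866}
```

View pics/side0.png

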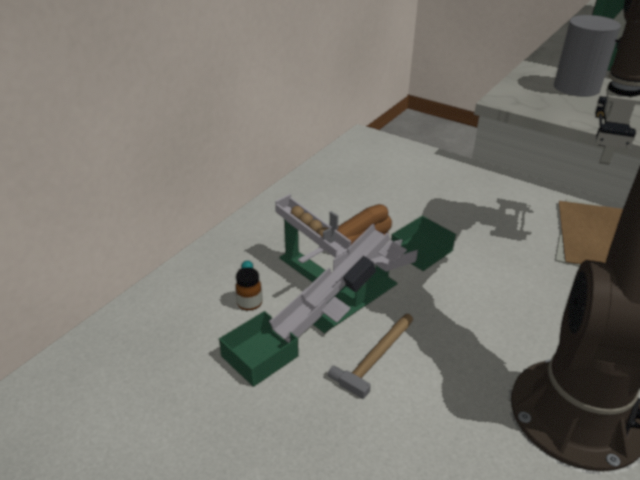

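View pics/top0.png

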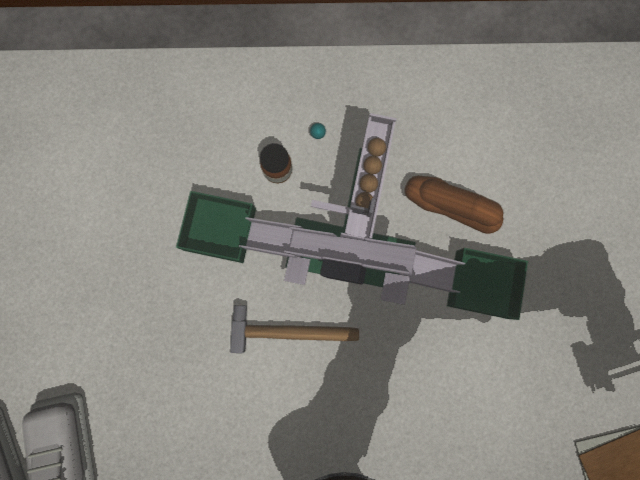

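The top view shows the left ear near (297,270), the right ear near (397,288), the stop plate near (350,208), and the balls at (376,147) to (363,200). The only look-alike is the turquoise ball at (317,130). I'll measure these next and crop in close.

Run:
```python
from h import *
d=dict(np.load('pics/top0.npz'))
for n,u,v in [('earL',297,271),('earR',396,288),('earR2',398,283),('gateL',300,240),('gateR',400,258),('weight',343,271),('trayL',218,222),('trayR',490,285),('b3',376,147),('b2',373,164),('b1',369,183),('b0',363,201),('lane',357,225),('tealball',317,130),('jar',275,160),('hamH',239,330),('hamE',355,334),('last',455,203)]:
    print(n,pt(d,u,v).round(3))
f=d['frame'][:,:,::-1]
a=cv2.resize(f[100:310,270:420],None,fx=4,fy=4,interpolation=2)[:,:600]
a=cv2.resize(f[170:310,270:430],None,fx=4.2,fy=4.2,interpolation=2)
cv2.imwrite('pics/c1.png',a[:600,:800])
s=np.load('pics/side0.npz')['frame'][:,:,::-1]
cv2.imwrite('pics/c2.png',cv2.resize(s[190:340,260:460],None,fx=4,fy=4,interpolation=2))
```

```text
earL [0.497 0.08  0.065]
earR [ 0.461 -0.089  0.129]
earR2 [ 0.469 -0.093  0.13 ]
gateL [0.554 0.073 0.062]
gateR [ 0.511 -0.098  0.128]
weight [ 0.491 -0.001  0.127]
trayL [0.601 0.237 0.004]
trayR [ 0.466 -0.292  0.005]
b3 [ 0.696 -0.06   0.165]
b2 [ 0.667 -0.054  0.163]
b1 [ 0.635 -0.047  0.159]
b0 [ 0.605 -0.036  0.157]
lane [ 0.571 -0.027  0.121]
tealball [0.777 0.038 0.031]
jar [0.701 0.117 0.085]
hamH [0.392 0.191 0.026]
hamE [ 0.38  -0.025  0.025]
last [ 0.616 -0.214  0.074]
```

View pics/c1.png

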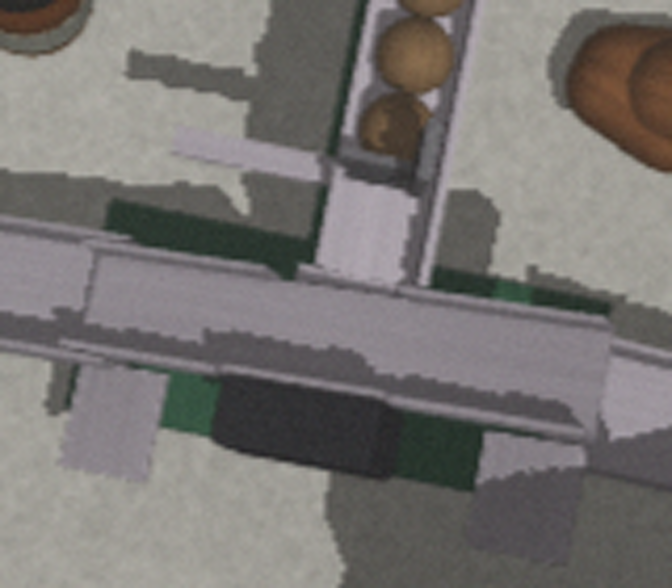

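View pics/c2.png

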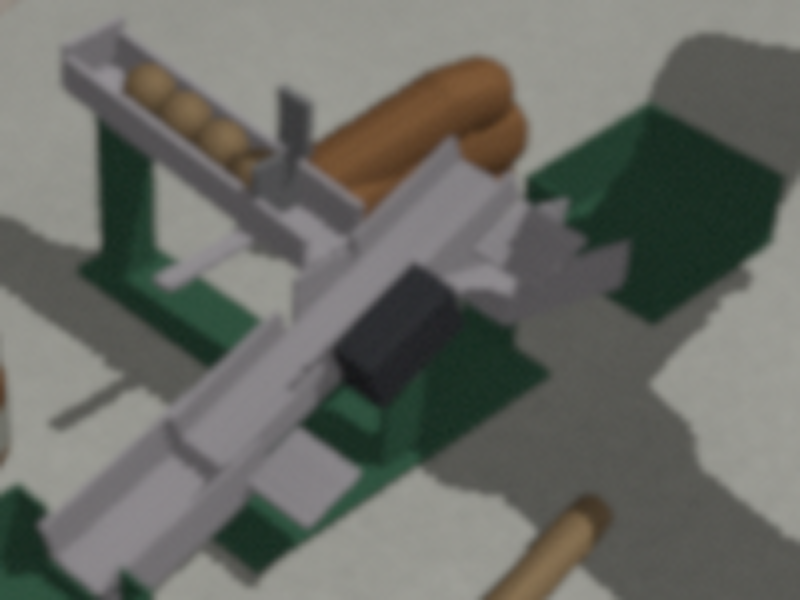

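Run:
```python
from h import *
def cloud(n):
    d=dict(np.load(f'pics/{n}.npz'));z=d['depth'];K=d['camera_matrix'];v,u=np.mgrid[:480,:640]
    p=np.stack([(u-K[0,2])/K[0,0]*z,-(v-K[1,2])/K[1,1]*z,-z,np.ones_like(z)],-1)@d['cam_to_world'].T
    p=p[...,:3];p[z==0]=9;return p,d
th=-0.25;c,s=np.cos(th),np.sin(th);ex=np.array([c,s]);ey=np.array([-s,c])
for n in('top0','side0'):
    p,d=cloud(n)
    # lane balls region / tab
    m=(p[...,2]>0.172)&(p[...,2]<0.21)&(abs(p[...,0]-0.59)<0.08)&(abs(p[...,1]+.04)<0.08)
    q=p[m];v,u=np.nonzero(m);print(n,'tab',len(q),q.mean(0).round(4),q.min(0).round(3),q.max(0).round(3),u.min(),u.max(),v.min(),v.max())
    l=q[:,:2]@np.c_[ex,ey];print(' local-rot x',l[:,0].min(),l[:,0].max(),'y',np.percentile(l[:,1],[0,10,50,90,100]))
    m=(abs(p[...,2]-.127)<.02)&(abs(p[...,0]-0.46)<0.045)&(abs(p[...,1]+.09)<0.04)
    q=p[m];l=q[:,:2]@np.c_[ex,ey];k=l[:,0]<.495;q=q[k];l=l[k];print(' ear',len(q),q.mean(0),np.percentile(l,[1,50,99],axis=0).round(4))
    m=(abs(p[...,2]-.127)<.004)&(abs(p[...,0]-0.49)<0.05)&(abs(p[...,1]-0)<0.045)
    q=p[m];l=q[:,:2]@np.c_[ex,ey];print(' weight',len(q),q.mean(0),np.percentile(l,[2,50,98],axis=0).round(4))
    # tray walls z~.055
    m=(abs(p[...,2]-.055)<.004)&(abs(p[...,1]+.03)>.18)&(abs(p[...,0]-.53)<.16)&(abs(p[...,1])<.4)
    q=p[m];l=q[:,:2]@np.c_[ex,ey];print(' walls',len(q),np.percentile(l,[1,99],axis=0).round(4))
    if n=='top0':
        m=(abs(p[...,2]-.14)<.006)&(abs(p[...,0]-.63)<.13)&(abs(p[...,1]+.05)<.06)
# hammer/yaw: lane rails direction by ball centres
for b in [(.696,-.06),(.605,-.036)]: print(np.array(b)@ex,np.array(b)@ey)
```

```text
top0 tab 88 [ 0.5876 -0.0435  0.197 ] [ 0.577 -0.049  0.173] [ 0.601 -0.039  0.205] 367 374 198 215
 local-rot x 0.5694224563235295 0.5938743821281721 y [0.099457   0.10053746 0.10331038 0.10559951 0.10591934]
 ear 773 [ 0.46349078 -0.08562921  0.12885798] [[0.4448 0.0108]
 [0.4703 0.0313]
 [0.4947 0.0686]]
 weight 280 [ 0.49302364 -0.00535866  0.1268423 ] [[0.4628 0.086 ]
 [0.4789 0.1199]
 [0.4952 0.1338]]
 walls 910 [[ 0.4554 -0.2118]
 [ 0.6355  0.4323]]
side0 tab 121 [ 0.5871 -0.0432  0.1885] [ 0.574 -0.051  0.172] [ 0.603 -0.038  0.204] 329 338 211 226
 local-rot x 0.5667235150088962 0.5968849140123806 y [0.09707825 0.10001053 0.1038907  0.10606619 0.10775019]
 ear 453 [ 0.46701462 -0.0840295   0.12819161] [[0.444  0.0096]
 [0.4751 0.0334]
 [0.4948 0.0713]]
 weight 157 [ 0.49118701 -0.00609742  0.12672194] [[0.4611 0.0834]
 [0.4775 0.1168]
 [0.495  0.1346]]
 walls 653 [[ 0.4534 -0.2134]
 [ 0.637   0.4318]]
0.6892072830658801 0.11405841033850928
0.5950985576681028 0.11479854816740315
```

```bash
cat >> h.py <<'E'
def go(t,yaw=None):
    s=observe();M=R.from_rotvec(s['ee_rot']).as_matrix()
    d=M.T@(np.array(t)-s['position'])*100
    a=np.degrees(np.arctan2(M[1,1],M[0,1]));tz=M[:,2]
    print('delta cm',d.round(2),'ang y',a.round(1),'turn',None if yaw is None else round((a-yaw+180)%360-180,2),'toolz',tz.round(3),'pos',s['position'].round(4),'F',s['force'].round(2),'t',s['clock'])
th=-0.25;ex=np.array([np.cos(th),np.sin(th)]);ey=np.array([-np.sin(th),np.cos(th)])
def W(x,y,z): return np.r_[(.5166+x)*ex+(.110+y)*ey,z]
E
python3 -c "
from h import *
print(W(-.05,-.086,.2));go(W(-.05,-.086,.2),-104.3)"
```

```text
[ 0.45803223 -0.09218479  0.2       ]
delta cm [ 41.73 -41.44   2.66] ang y -74.7 turn 29.64 toolz [-0.001  0.001 -1.   ] pos [ 0.1652 -0.6023  0.226 ] F [-0.13 -0.13 -0.11] t 0.1
```

{"method": "arm_command", "body": {"deltas": [{"xyz": [2.8,-2.8,0],"turn": 7,"jaw": 255},{"xyz": [5.6,-5.6,0],"turn": 14,"jaw": 255},{"xyz": [8.4,-8.4,0],"turn": 21,"jaw": 255},{"xyz": [11.2,-11.2,0],"turn": 28,"jaw": 255},{"xyz": [14,-14,0],"turn": 29.6,"jaw": 255}], "force": 20}}

```text
clock: 0.52
position: [0.2635, -0.4285, 0.2259]
ee_rot: [-3.114, 0.402, 0.002]
force: [0.3, -0.6, -0.0]
width: 0.687
```

```bash
python3 -c "
from h import *
go(W(-.05,-.086,.2),-104.3)"
```

```text
delta cm [ 10.28 -37.47   2.63] ang y -104.7 turn -0.41 toolz [-0.001  0.002 -1.   ] pos [ 0.2635 -0.4285  0.2259] F [ 0.33 -0.65 -0.05] t 0.5167
```

{"method": "arm_command", "body": {"deltas": [{"xyz": [1,-4,0],"jaw": 255},{"xyz": [2.1,-7.8,0],"jaw": 255},{"xyz": [3.2,-11.7,0],"jaw": 255},{"xyz": [4.3,-15.6,0],"jaw": 255},{"xyz": [5.2,-19,0],"jaw": 255}]}}

```text
schema error: expected keys xyz, turn, jaw
```

```bash
python3 -c "
from h import *
go(W(-.05,-.086,.2),-104.3)"
```

```text
delta cm [ 10.28 -37.47   2.63] ang y -104.7 turn -0.41 toolz [-0.001  0.002 -1.   ] pos [ 0.2635 -0.4285  0.2259] F [ 0.33 -0.65 -0.05] t 0.5167
```

{"method": "arm_command", "body": {"deltas": [{"xyz": [1,-4,0],"turn": 0,"jaw": 255},{"xyz": [2.1,-7.8,0],"turn": 0,"jaw": 255},{"xyz": [3.2,-11.7,0],"turn": 0,"jaw": 255},{"xyz": [4.3,-15.6,0],"turn": 0,"jaw": 255},{"xyz": [5.3,-19.3,0],"turn": 0,"jaw": 255}]}}

```text
clock: 0.93
position: [0.3643, -0.2531, 0.226]
ee_rot: [-3.114, 0.401, 0.002]
force: [1.2, -0.8, 0.5]
width: 0.326
```

```bash
python3 -c "
from h import *
go(W(-.05,-.086,.2),-104.3)"
```

```text
delta cm [  4.99 -17.94   2.62] ang y -104.7 turn -0.38 toolz [-0.001  0.002 -1.   ] pos [ 0.3643 -0.2531  0.226 ] F [ 1.23 -0.84  0.49] t 0.9333
```

{"method": "arm_command", "body": {"deltas": [{"xyz": [1,-3.8,0],"turn": 0,"jaw": 255},{"xyz": [2.1,-7.6,0],"turn": 0,"jaw": 255},{"xyz": [3.2,-11.5,0],"turn": 0,"jaw": 255},{"xyz": [4.2,-15,0],"turn": 0,"jaw": 255},{"xyz": [5,-17.9,0],"turn": 0,"jaw": 255}]}}

```text
clock: 1.35
position: [0.4589, -0.0897, 0.2262]
ee_rot: [-3.114, 0.398, 0.001]
force: [0.6, 0.6, 0.3]
width: 0.01
```

{"method": "arm_command", "body": {"deltas": [{"xyz": [0,0,0],"turn": 0,"jaw": 255},{"xyz": [0,0,0],"turn": 0,"jaw": 255},{"xyz": [0,0,0],"turn": 0,"jaw": 255},{"xyz": [0,0,0],"turn": 0,"jaw": 255}]}}

```text
clock: 1.68
position: [0.4581, -0.0912, 0.226]
ee_rot: [-3.114, 0.402, 0.003]
force: [-0.8, 0.1, 0.4]
width: 0.005
```

```bash
python3 -c "
from h import *
go(W(-.05,-.086,.2),-104.3)
d=snap('top','t1');e=snap('side','s1');w=snap('wrist','w1')
f=lambda d,a,b,c,g:cv2.resize(d['frame'][a:b,c:g,::-1],(400,300))
cv2.imwrite('pics/m1.png',np.vstack([np.hstack([f(d,150,330,270,510),f(e,150,360,240,520)]),np.hstack([f(w,0,480,0,640)]*2)]))
"
```

```text
delta cm [0.02 0.1  2.6 ] ang y -104.7 turn -0.39 toolz [-0.002  0.002 -1.   ] pos [ 0.4581 -0.0912  0.226 ] F [-0.78  0.13  0.36] t 1.6833
```

View pics/m1.png

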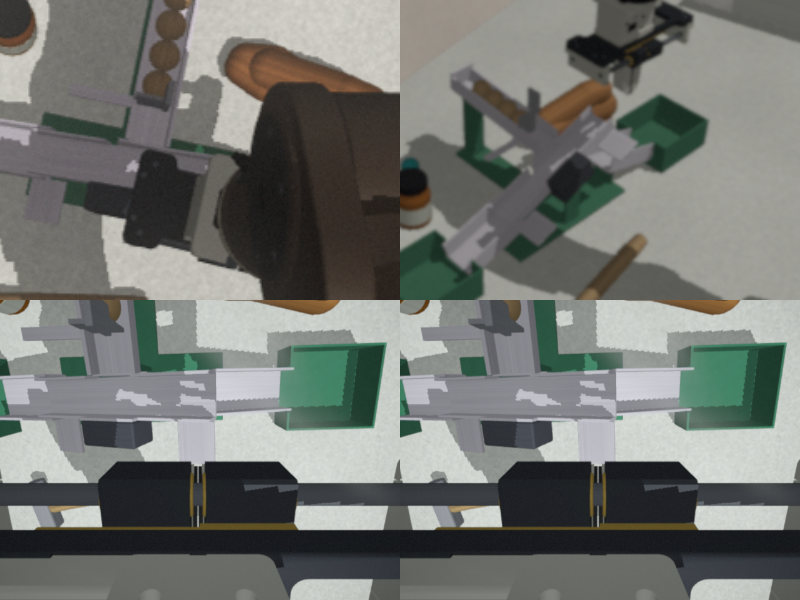

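The wrist view shows the closed fingertips (column 197) lined up with the raised right ear (column 197, row 440). Next I'll press down.

{"method": "arm_command", "body": {"deltas": [{"xyz": [0,0.1,3],"turn": 0,"jaw": 255},{"xyz": [0,0.1,6],"turn": 0,"jaw": 255},{"xyz": [0,0.1,8.5],"turn": 0,"jaw": 255},{"xyz": [0,0.1,8.5],"turn": 0,"jaw": 255}]}}

```text
clock: 2.17
position: [0.4548, -0.0924, 0.1375]
ee_rot: [-3.114, 0.404, 0.013]
force: [-0.4, -0.4, -0.0]
width: 0.006
```

{"method": "arm_command", "body": {"deltas": [{"xyz": [0,0,1],"turn": 0,"jaw": 255},{"xyz": [0,0,2],"turn": 0,"jaw": 255},{"xyz": [0,0,3],"turn": 0,"jaw": 255}]}}

```text
clock: 2.42
position: [0.4552, -0.0928, 0.1079]
ee_rot: [-3.114, 0.406, 0.01]
force: [-1.0, -0.4, -0.2]
width: 0.004
```

```bash
python3 -c "
from h import *
go(W(-.05,-.086,.08),-104.3)
e=snap('side','s2');w=snap('wrist','w2')
f=lambda d,a,b,c,g:cv2.resize(d['frame'][a:b,c:g,::-1],(400,300))
cv2.imwrite('pics/m2.png',np.hstack([f(e,150,360,240,520),f(w,0,480,0,640)]))
"
```

```text
delta cm [ 0.28 -0.13  2.79] ang y -104.8 turn -0.54 toolz [-0.006  0.002 -1.   ] pos [ 0.4552 -0.0928  0.1079] F [-1.03 -0.41 -0.24] t 2.4167
```

View pics/m2.png

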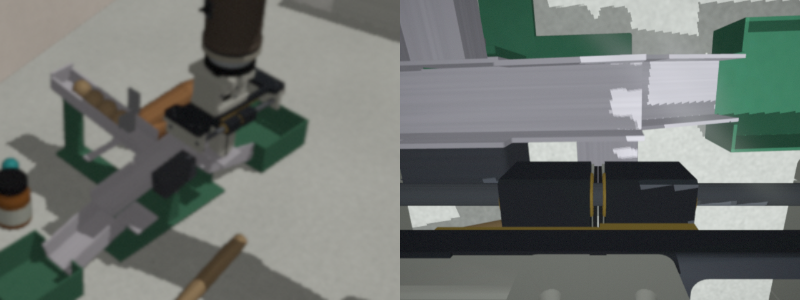

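{"method": "arm_command", "body": {"deltas": [{"xyz": [0,0,1],"turn": 0,"jaw": 255},{"xyz": [0,0,2],"turn": 0,"jaw": 255},{"xyz": [0,0,2.8],"turn": 0,"jaw": 255},{"xyz": [0,0,2.8],"turn": 0,"jaw": 255},{"xyz": [0,0,2.8],"turn": 0,"jaw": 255}]}}

```text
clock: 2.93
position: [0.4535, -0.0922, 0.0786]
ee_rot: [-3.114, 0.404, 0.016]
force: [0.5, 0.6, 0.4]
width: 0.005
```

```bash
python3 -c "
from h import *
go(W(-.05,-.086,.08),-104.3)
e=snap('side','s3');w=snap('wrist','w3')
f=lambda d,a,b,c,g:cv2.resize(d['frame'][a:b,c:g,::-1],(400,300))
cv2.imwrite('pics/m3.png',np.hstack([f(e,150,360,240,520),f(w,0,480,0,640)]))
"
```

```text
delta cm [ 0.44 -0.12 -0.14] ang y -104.8 turn -0.49 toolz [-0.01   0.003 -1.   ] pos [ 0.4535 -0.0922  0.0786] F [0.5  0.58 0.37] t 2.9333
```

View pics/m3.png

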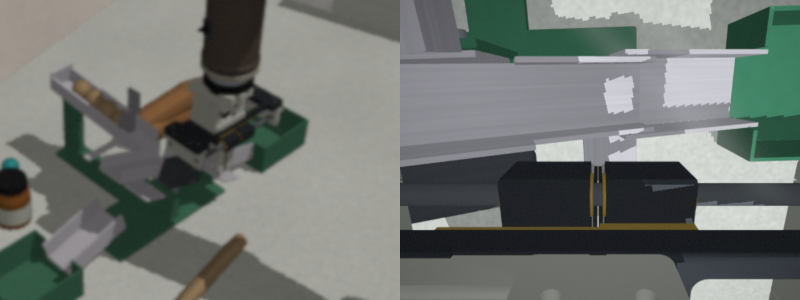

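The gate has rocked over: in the side view its left end is now up and its right end down. I'll lift away and check the tilt.

{"method": "arm_command", "body": {"deltas": [{"xyz": [0,0,-4],"turn": 0,"jaw": 255},{"xyz": [0,0,-8],"turn": 0,"jaw": 255},{"xyz": [0,0,-12],"turn": 0,"jaw": 255},{"xyz": [0,0,-16],"turn": 0,"jaw": 255},{"xyz": [0,0,-17],"turn": 0,"jaw": 255}]}}

```text
clock: 3.45
position: [0.4583, -0.0929, 0.2557]
ee_rot: [-3.114, 0.404, -0.001]
force: [1.2, -0.8, 0.8]
width: 0.005
```

```bash
python3 -c "
from h import *
go(W(.065,-.055,.25),-104.3)
e=snap('side','s4');w=snap('top','t4')
print('earL',pt(w,303,264),pt(w,300,240))
f=lambda d,a,b,c,g:cv2.resize(d['frame'][a:b,c:g,::-1],(400,300))
cv2.imwrite('pics/m4.png',np.hstack([f(e,150,360,240,520),f(w,150,330,270,510)]))
"
```

```text
delta cm [11.43 -3.25  0.58] ang y -104.8 turn -0.49 toolz [ 0.001  0.001 -1.   ] pos [ 0.4583 -0.0929  0.2557] F [ 1.18 -0.84  0.78] t 3.45
earL [0.50436347 0.06680323 0.12831647] [0.54458737 0.07106356 0.13496029]
```

View pics/m4.png

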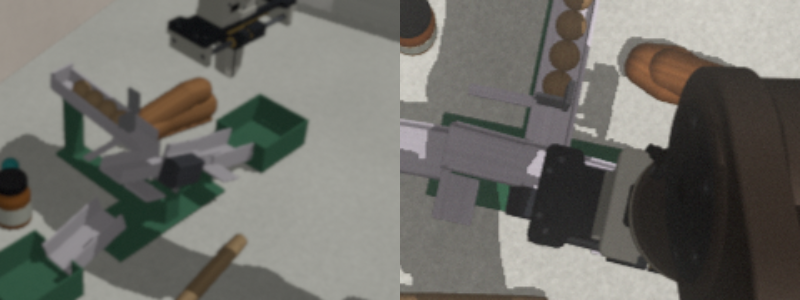

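The left ear is up at z = 0.128, so the gate now slopes to the right tray, and all four balls are still held. I'll move to the start point beside the tab.

{"method": "arm_command", "body": {"deltas": [{"xyz": [3.8,-1,0],"turn": -0.5,"jaw": 255},{"xyz": [7.6,-2,0],"turn": -0.5,"jaw": 255},{"xyz": [11.4,-3.2,0],"turn": -0.5,"jaw": 255},{"xyz": [11.4,-3.2,0],"turn": -0.5,"jaw": 255},{"xyz": [11.4,-3.2,0],"turn": -0.5,"jaw": 255}]}}

```text
clock: 3.97
position: [0.5764, -0.0905, 0.2497]
ee_rot: [-3.115, 0.389, 0.009]
force: [-0.9, 0.2, -0.3]
width: 0.006
```

```bash
python3 -c "
from h import *
go(W(.065,-.055,.18),-104.3)
w=snap('wrist','w5');cv2.imwrite('pics/w5b.png',w['frame'][:,:,::-1])
"
```

```text
delta cm [0.12 0.   6.96] ang y -104.2 turn 0.05 toolz [-0.005  0.003 -1.   ] pos [ 0.5764 -0.0905  0.2497] F [-0.87  0.18 -0.32] t 3.9667
```

View pics/w5.png

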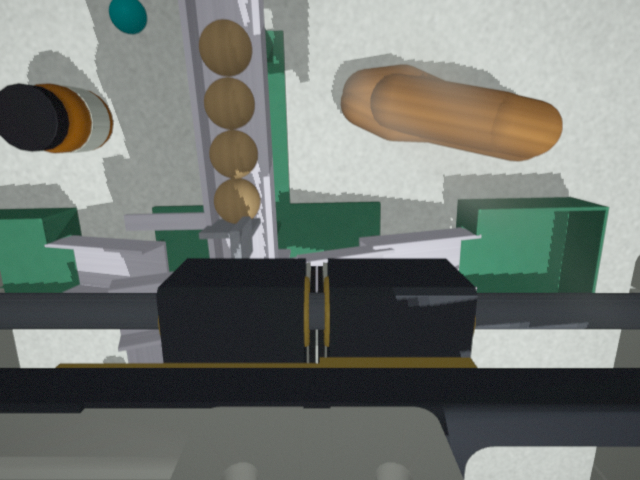

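```bash
python3 -c "
from h import *
w=dict(np.load('pics/w5.npz'));s=observe();M=R.from_rotvec(s['ee_rot']).as_matrix()
for u,v in [(165,300),(170,270),(250,265),(250,300),(250,340),(300,270),(317,265),(317,300),(313,340),(470,300)]:
    print(u,v,w['depth'][v,u],(M.T@(pt(w,u,v,0)-s['position'])*1000).round(1))
e=snap('side','s5');cv2.imwrite('pics/m5.png',cv2.resize(e['frame'][100:280,240:480,::-1],(800,600),interpolation=2))
"
```

```text
165 300 0.07480346 [ 35.4 -30.6 -89.2]
170 270 0.0 [nan nan nan]
250 265 0.08633469 [ 38.1 -16.3 -76.7]
250 300 0.07387348 [ 35.8 -14.1 -90.1]
250 340 0.07614887 [ 27.3 -14.5 -89.9]
300 270 0.08381167 [ 37.9  -5.1 -79.3]
317 265 0.34769183 [-48.9  -1.2 171. ]
317 300 0.08326891 [ 31.8  -1.4 -81.4]
313 340 0.123511784 [  2.7  -2.7 -47.2]
470 300 0.07451047 [ 35.5  27.8 -89.5]
  return _methods._mean(a, axis=axis, dtype=dtype,
  ret = ret.dtype.type(ret / rcount)
```

View pics/m5.png

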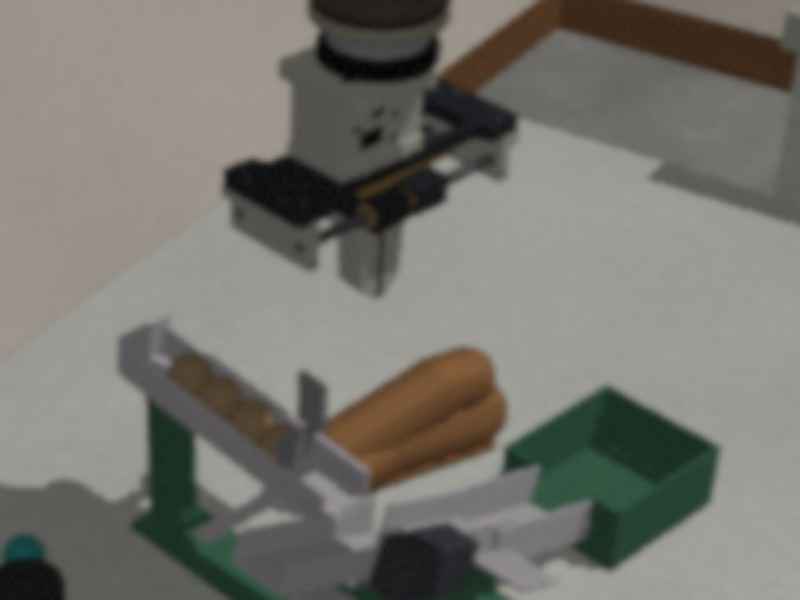

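The side view shows slim fingertips below the body, standing to the right of the tab (310,400). I'll go down to z = 0.18.

{"method": "arm_command", "body": {"deltas": [{"xyz": [0.1,0,2.5],"turn": 0,"jaw": 255},{"xyz": [0.1,0,5],"turn": 0,"jaw": 255},{"xyz": [0.1,0,7],"turn": 0,"jaw": 255},{"xyz": [0.1,0,7],"turn": 0,"jaw": 255},{"xyz": [0.1,0,7],"turn": 0,"jaw": 255}]}}

```text
clock: 4.48
position: [0.5736, -0.0914, 0.1805]
ee_rot: [-3.116, 0.391, 0.012]
force: [0.9, -0.6, 0.9]
width: 0.006
```

```bash
python3 -c "
from h import *
go(W(.065,.021,.18),-104.3)
e=snap('side','s6');cv2.imwrite('pics/m6.png',cv2.resize(e['frame'][130:280,260:460,::-1],(800,600),interpolation=2))
"
```

```text
delta cm [ 0.32 -7.77  0.05] ang y -104.3 turn -0.01 toolz [-0.007  0.002 -1.   ] pos [ 0.5736 -0.0914  0.1805] F [ 0.94 -0.56  0.94] t 4.4833
```

View pics/m6.png

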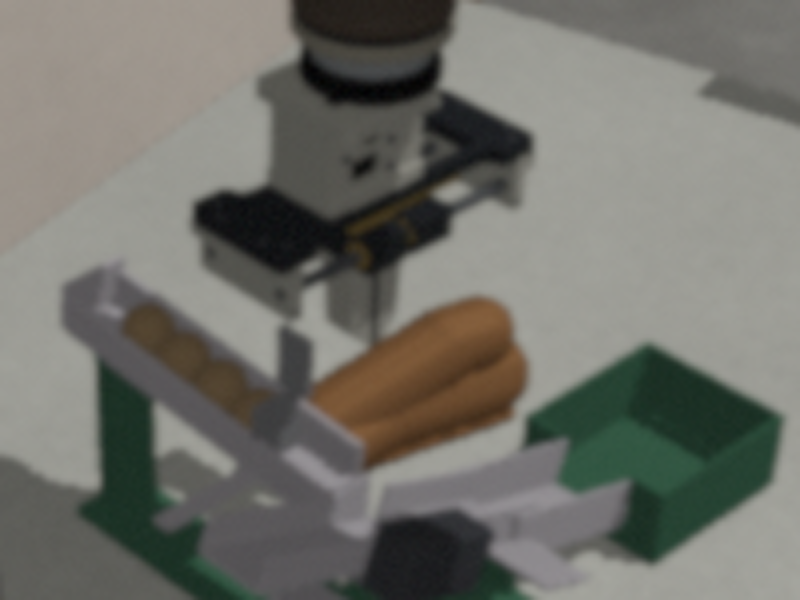

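{"method": "arm_command", "body": {"deltas": [{"xyz": [0.2,-1.5,0],"turn": 0,"jaw": 255},{"xyz": [0.3,-3,0],"turn": 0,"jaw": 255},{"xyz": [0.3,-4.5,0],"turn": 0,"jaw": 255},{"xyz": [0.3,-6,0],"turn": 0,"jaw": 255},{"xyz": [0.3,-7,0],"turn": 0,"jaw": 255}]}}

```text
clock: 4.95
position: [0.5958, -0.0229, 0.1839]
ee_rot: [-3.116, 0.39, 0.003]
force: [-0.5, -0.5, 2.1]
width: 0.002
```

```bash
python3 -c "
from h import *
go(W(.065,.021,.18),-104.3)
e=snap('side','s7');cv2.imwrite('pics/m7.png',cv2.resize(e['frame'][160:310,220:420,::-1],(800,600),interpolation=2))
"
```

```text
delta cm [-0.13 -0.58  0.39] ang y -104.3 turn 0.03 toolz [-0.002  0.002 -1.   ] pos [ 0.5958 -0.0229  0.1839] F [-0.49 -0.55  2.06] t 4.95
```

View pics/m7.png

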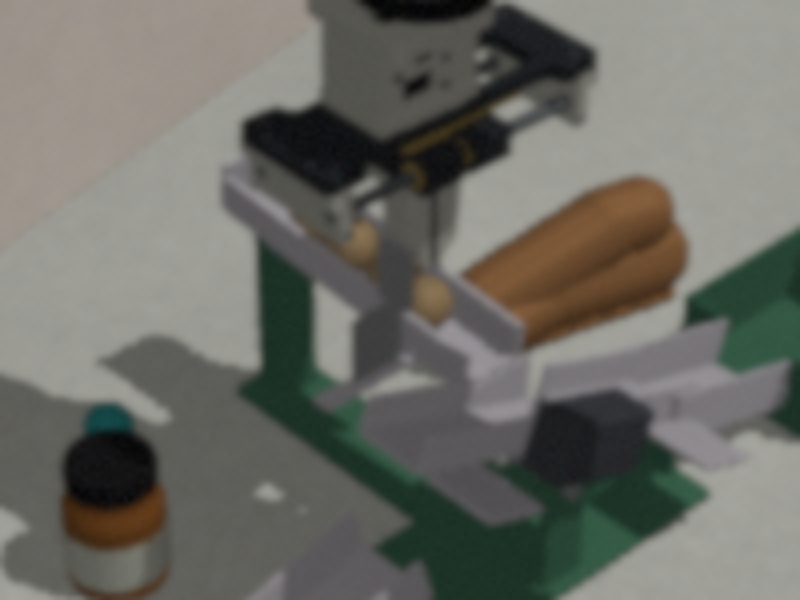

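The balls are rolling, with the first at (432,298). I'll keep pushing to the plate's end stop and watch the force.

{"method": "arm_command", "body": {"deltas": [{"xyz": [-0.1,-0.5,0],"turn": 0,"jaw": 255},{"xyz": [-0.1,-0.9,0],"turn": 0,"jaw": 255},{"xyz": [-0.1,-0.9,0],"turn": 0,"jaw": 255}]}}

```text
clock: 5.25
position: [0.5967, -0.018, 0.1843]
ee_rot: [3.113, -0.393, -0.004]
force: [-3.6, -13.5, 3.0]
width: 0.01
```

```bash
python3 -c "
from h import *
go(W(.065,.021,.18),-104.3)
e=snap('side','s8');cv2.imwrite('pics/m8.png',cv2.resize(e['frame'][160:310,260:460,::-1],(800,600),interpolation=2))
q=None
for (a,b) in [(0,0)]:
  z=e['depth'];K=e['camera_matrix'];v,u=np.mgrid[:480,:640]
  p=(np.stack([(u-K[0,2])/K[0,0]*z,-(v-K[1,2])/K[1,1]*z,-z,np.ones_like(z)],-1)@e['cam_to_world'].T)[...,:3]
  lx=p[...,:2]@ex-.5166;ly=p[...,:2]@ey-.110
  m=(z>0)&(abs(lx-.065)<.015)&(ly>.0)&(ly<.07)&(p[...,2]>.17)&(p[...,2]<.203)
  print(m.sum(),np.percentile(ly[m],[5,50,95]),np.percentile(p[m][:,2],[5,50,95]))
"
```

```text
delta cm [-0.09 -0.08  0.43] ang y -104.4 turn -0.11 toolz [-0.003 -0.004 -1.   ] pos [ 0.5967 -0.018   0.1843] F [ -3.58 -13.48   2.99] t 5.25
186 [0.01289796 0.04212112 0.04580753] [0.17261403 0.19190687 0.20198221]
```

View pics/m8.png

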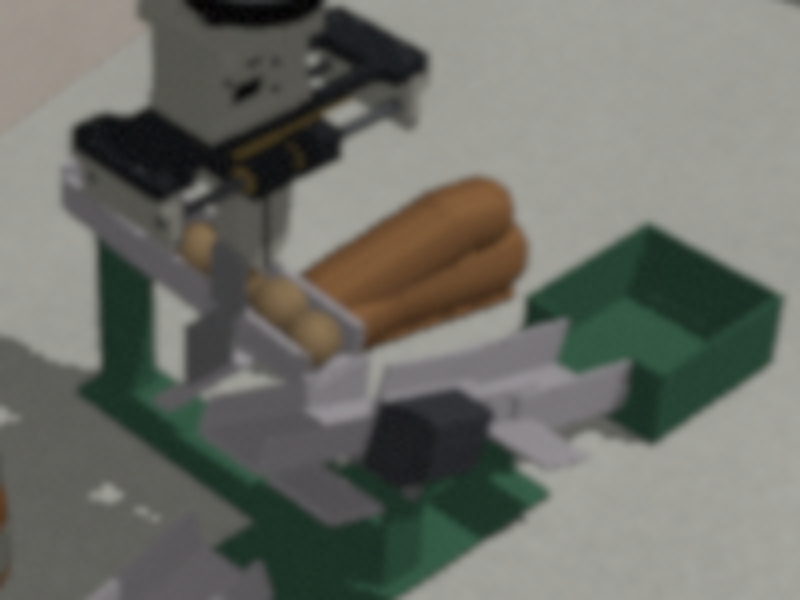

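The force reached 13.5 N at the end stop, and the tab's far face is at stand y ≈ 46 mm, which is 50 mm of travel. I'll ease off and let the balls pass.

{"method": "arm_command", "body": {"deltas": [{"xyz": [0,1,0],"turn": 0,"jaw": 255},{"xyz": [0,1,-2],"turn": 0,"jaw": 255},{"xyz": [0,1,-5],"turn": 0,"jaw": 255},{"xyz": [0,1,-8],"turn": 0,"jaw": 255},{"xyz": [0,1,-10],"turn": 0,"jaw": 255}]}}

```text
clock: 5.72
position: [0.5951, -0.028, 0.2879]
ee_rot: [3.113, -0.395, 0.002]
force: [0.4, 0.7, 0.5]
width: 0.003
```

{"method": "arm_command", "body": {"deltas": [{"xyz": [-3,3,0],"turn": 0,"jaw": 255},{"xyz": [-6,6,0],"turn": 0,"jaw": 255},{"xyz": [-9,9,0],"turn": 0,"jaw": 255},{"xyz": [-12,12,0],"turn": 0,"jaw": 255},{"xyz": [-15,15,0],"turn": 0,"jaw": 255}]}}

```text
clock: 6.13
position: [0.4136, -0.135, 0.2886]
ee_rot: [3.113, -0.397, 0.004]
force: [0.2, -2.3, 0.1]
width: 0.006
```

{"method": "arm_command", "body": {"deltas": [{"xyz": [-3,3,0],"turn": 0,"jaw": 255},{"xyz": [-6,6,0],"turn": 0,"jaw": 255},{"xyz": [-9,9,0],"turn": 0,"jaw": 255},{"xyz": [-12,12,0],"turn": 0,"jaw": 255},{"xyz": [-15,15,0],"turn": 0,"jaw": 255}]}}

```text
clock: 6.55
position: [0.234, -0.2404, 0.2892]
ee_rot: [3.113, -0.397, 0.008]
force: [0.2, -1.3, -0.0]
width: 0.004
```

{"method": "arm_command", "body": {"deltas": [{"xyz": [-2,4,0],"turn": 0,"jaw": 255},{"xyz": [-2,6,0],"turn": 0,"jaw": 255},{"xyz": [-2,6,0],"turn": 0,"jaw": 255},{"xyz": [-2,6,0],"turn": 0,"jaw": 255},{"xyz": [-2,6,0],"turn": 0,"jaw": 255}]}}

```text
clock: 6.97
position: [0.1997, -0.2931, 0.2895]
ee_rot: [3.113, -0.398, 0.01]
force: [0.4, 0.6, -0.8]
width: 0.004
```

```bash
python3 -c "
from h import *
print(observe()['position'])
e=snap('side','s9');t=snap('top','t9');print(observe()['clock'])
cv2.imwrite('pics/m9.png',cv2.resize(e['frame'][160:400,200:520,::-1],(800,600),interpolation=2))
"
```

```text
[ 0.1996773  -0.29308404  0.28954377]
7.0667
```

View pics/m9.png

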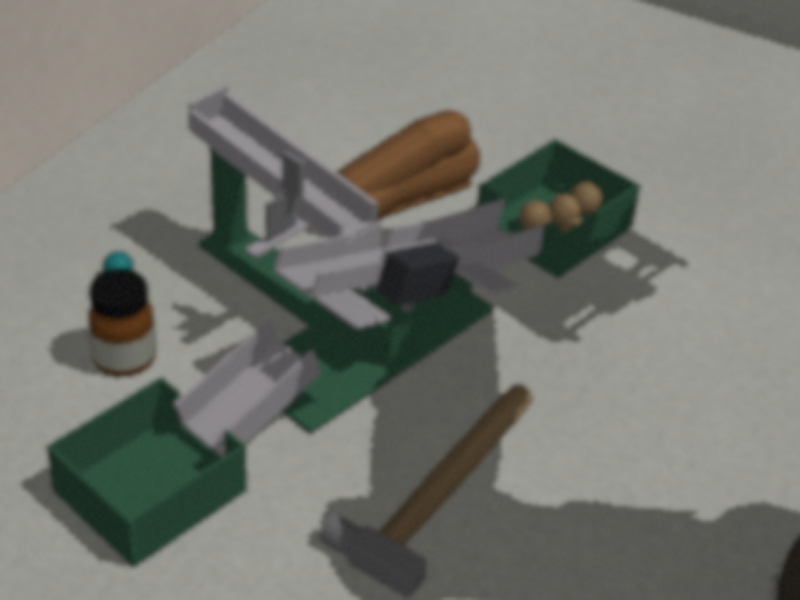

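View pics/t9.png

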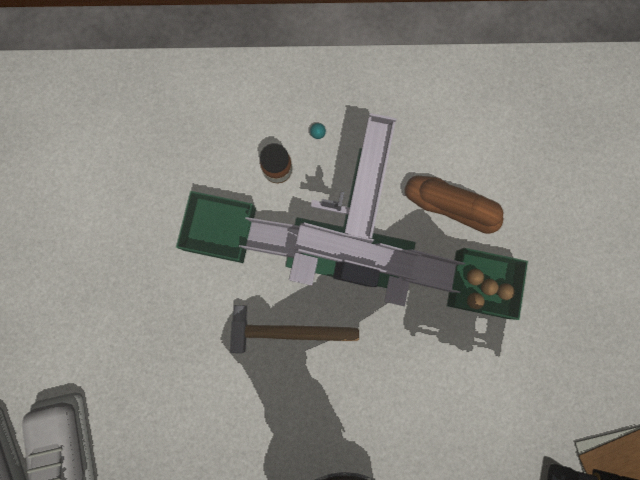

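The top view shows four balls in the right tray, at (476,277), (491,287), (507,293) and (477,300). I'll let them settle for a moment and check once more.

{"method": "arm_command", "body": {"deltas": [{"xyz": [0,0,0],"turn": 0,"jaw": 255},{"xyz": [0,0,0],"turn": 0,"jaw": 255},{"xyz": [0,0,0],"turn": 0,"jaw": 255},{"xyz": [0,0,0],"turn": 0,"jaw": 255},{"xyz": [0,0,0],"turn": 0,"jaw": 255}]}}

```text
clock: 7.48
position: [0.2001, -0.2926, 0.2893]
ee_rot: [3.113, -0.394, 0.009]
force: [-0.1, -0.2, -0.4]
width: 0.006
```

{"method": "arm_command", "body": {"deltas": [{"xyz": [0,0,0],"turn": 0,"jaw": 255},{"xyz": [0,0,0],"turn": 0,"jaw": 255},{"xyz": [0,0,0],"turn": 0,"jaw": 255},{"xyz": [0,0,0],"turn": 0,"jaw": 255},{"xyz": [0,0,0],"turn": 0,"jaw": 255}]}}

```text
clock: 7.9
position: [0.2001, -0.2926, 0.2893]
ee_rot: [3.113, -0.395, 0.009]
force: [-0.5, -0.7, 0.3]
width: 0.006
```

```bash
python3 -c "
from h import *
t=snap('top','t10');a=np.load('pics/t9.npz')['frame'][:,:,::-1]
f=t['frame'][:,:,::-1]
b=f[230:340,430:540]
cv2.imwrite('pics/m10.png',np.hstack([cv2.resize(a[230:340,430:540],(400,400)),cv2.resize(b,(400,400))]))
o=dict(np.load('pics/top0.npz'))
for n,u,v in [('jar',275,160),('hamH',239,330),('hamE',352,334),('last',455,203),('teal',317,130)]: print(n,pt(o,u,v).round(3),pt(t,u,v).round(3))
print('earL',pt(t,303,264).round(3))
for u,v in [(476,277),(491,287),(507,293),(477,300)]: print(pt(t,u,v).round(3))
"
```

```text
jar [0.701 0.117 0.085] [0.701 0.117 0.085]
hamH [0.392 0.191 0.026] [0.392 0.191 0.027]
hamE [ 0.38  -0.02   0.026] [ 0.38  -0.02   0.024]
last [ 0.616 -0.214  0.074] [ 0.616 -0.214  0.074]
teal [0.777 0.038 0.031] [0.777 0.038 0.031]
earL [0.504 0.067 0.129]
[ 0.481 -0.256  0.036]
[ 0.462 -0.282  0.037]
[ 0.45  -0.312  0.035]
[ 0.438 -0.255  0.035]
```

View pics/m10.png

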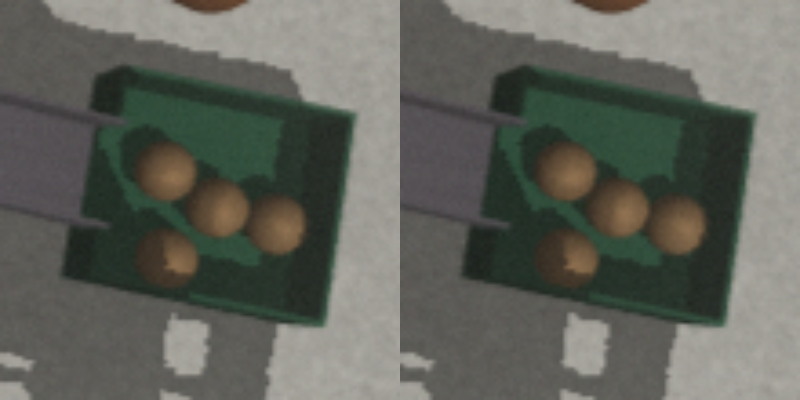

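The two crops, taken 0.8 s apart, are identical: all four balls are at rest on the floor of the right tray.

```bash
python3 -c "
from cell import sign_off
print(sign_off())"
```

```text
the job is handed in; nothing more can be done
None
```

All four balls are in the right tray, and I handed the job in at about 8 s of the 43 s allowed.

**What I did:** The gate sloped to the left tray at first, with the right ear up at z ≈ 0.129 m. I pressed the right ear down with the closed fingertips until the gate rocked over. A depth reading then put the left ear at z ≈ 0.128 m, with all four balls still held. Only after that did I push the stop tab about 50 mm towards +y to its end stop, where the force was about 13.5 N. I then moved the arm clear.

**Last checks:** All four balls lie still on the right tray's floor and the lane is empty. The gate is still tilted to the right. The jar, shoe last, hammer and turquoise ball read the same positions as at the start, to within 2 mm.

No check failed. One move call was refused for a missing key and moved nothing.

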